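Demagnetise the bench block

TASK

Demagnetise the steel bench block: lift it out of its wooden rack, set it down free on the black rubber mat so that you can take it again by its two long sides, then seat it flat and square, fully home, in the pocket between the two blue towers of the grey demagnetiser, and let go; set it down each time, do not drop it. Then twist the red spring-return knob clockwise to its stop, keep it there for about a second, and release it so that it springs back. Leave the block in the pocket and the other things on the bench where they are.

Things in the scene. Friction and masses are not known exactly. Their poses are not given: they have to be found in the camera images.
- block_center (a point): Centre of the loose steel bench block: 60 mm long (its x), 36 mm wide (its y), 34 mm tall (its z), about 0.5 kg, with a groove 10 mm wide and 12 mm deep along its top; both ways round are alike. It starts upright in the rack, its x along the rack's x. Some 2 to 3 mm of play a side in rack and pocket.
- rack_floor (a point): Centre of the floor under the block in the fixed wooden rack, 10 mm above the bench (base 90 x 90 mm). Two cheeks 50 mm long (x), 12 mm thick, 48 mm tall above this floor, inner faces at y = +-20 mm, cover the block's long sides; the +-x ends are open: here grip the block by its two ends, 60 mm apart. Rack and mat may be on either side of the machine.
- mat_top (a point): Centre of the top of the fixed black rubber mat, 130 x 130 x 4 mm, top 4 mm above the bench: the place to set the block down and change grip; any direction will do, the block's centre within the mat.
- demag: Fixed grey demagnetiser, origin at the centre of its underside on the bench: housing 160 mm in x, 280 mm in y, flat deck 40 mm above the bench. The pocket with its two blue towers is on its +y half (centre at y = +65 mm), the red knob on its -y half (axis at y = -85 mm).
- pocket (a point): Centre of the pocket's floor, level with the deck, 40 mm above the bench; axes are the machine's. Pocket 67 mm in y, 40 mm in x: the block lies with its length along y, its centre 17 mm above this point. Towers 50 mm tall, 60 mm wide in x, close the y ends (67 mm apart in the lowest 12 mm, 74 mm above), so hold the block by its long sides. Corner lips 8 mm tall leave a 44 mm gap mid-side for each finger.
- knob_grip (a point): On the axis of the red knob, 26 mm above the deck (66 mm above the bench). The knob is an upright bar 44 mm long (its own x), 12 mm thick (its y), from 6 to 36 mm above the deck, on a round black boss of 11 mm radius, 8 mm high; at rest the bar lies along the machine's x. Its axis is vertical; grip it across the 12 mm. These axes turn with it.
- knob (a joint): Angle of the knob, rad: 0 at rest, grows clockwise as seen from above, hard stop at 1.05. A spring returns it when released (about 0.04 N m to start it, 0.13 N m at the stop).
- wrench: Bystander, not to be disturbed: steel wrench, 170 mm long. Origin at its underside.
- punch: Bystander, not to be disturbed: steel punch, 120 mm long. Origin at its underside.
- jar: Bystander, not to be disturbed: small glass jar with a red lid, 56 mm across, 60 mm tall. Origin at its underside.
- level: Bystander, not to be disturbed: yellow plastic level lying flat, 230 x 50 x 22 mm (long along its y). Origin at its underside.
- pot: Bystander, not to be disturbed: white ceramic pot, 100 mm across, 85 mm tall. Origin at its underside.
- dispenser: Bystander, not to be disturbed: grey plastic push dispenser, 72 mm across, 174 mm tall. Origin at its underside.
- hammer: Bystander, not to be disturbed: hammer, 260 mm long. Origin at its underside.
Mind the look-alikes: they are no part of the job. Of the things like the part that bears mat_top, leave any that is yellow; of the rest the smaller one is meant.

How it is judged:
By the outcome, as a careful person would: the job done as asked, in the order asked, and still so for the second after the job is handed in, with the robot touching nothing.
It also fails if it takes over 70 s, if anything falls off the work surface, if the arm or the gripper's body presses on something with over 40 N, if the wrist force passes 120 N, or if a joint passes its speed limit or range.

ROBOT

A 6-joint arm with a two-finger parallel gripper is mounted at the origin on the work surface. World frame = base frame: x ahead of the robot, y to its left, z up, the work surface at z = 0. Lengths are in m, angles in rad, forces in N, time in s.
With the tool pointing down it reaches from about 0.25 to 0.725 m from the base axis. Payload 4 kg.
Tool frame: the origin (TCP) lies at the very end of the fingers, on their centre line; the grasp point (between the pads) lies 19 mm behind it; z points along the fingers, y is the direction in which the jaws open and shut (so a half turn about z gives the same grasp; the last joint's range is limited). The gripper opens to 85 mm and grips with 20 to 120 N. Pads are 22 mm wide; open, the fingers measure 114 mm over their backs; the gripper's body (76 mm by 85 mm) begins 54 mm behind the grasp point. The pads swing forward as they close: fully open they stand 13 mm farther back than shut.
Start: joints at [1.157, 0.241, 0.005, 1.335, 0, 1.571], TCP at [0.201, 0.458, 0.231] pointing down, gripper open.
Joint ranges: [-2.72, 2.72], [-1.05, 1.87], [-1.09, 1.28], [-1.99, 2.15], [-1.42, 1.44], [-3.14, 3.14]. Speed limits (rad/s): [2.79, 2.79, 3.14, 3.14, 3.14, 3.14].

INTERFACE

Orientations are given as a unit quaternion [w, x, y, z].
In Python, from workcell import ctrl gives the robot as it stands.
- The arm moves only by the tool play_rows, never from a script. Its argument "commands" is text: rows parted by semicolons, each of 4 numbers parted by spaces: the shift along the tool's x, y, z in cm, then the turn about the tool's z in degrees. A call has 1 to 5 rows; each row is the pose to reach, as a shift and turn from the pose measured when the call began, along the tool's axes at that moment; what a row does not reach only later rows make up. A row lasts 1/10 s, in which the tool goes at most 50 mm and 8.59 degrees, less where a joint would pass 70% of its speed; a pose out of reach is approached as far as the arm can. A call with a gripper value outside its range is refused whole. "fingers" is the closure, from 0 (fully open) to 1 (shut), set as the call begins (left out, the last holds). The fingers move at their own pace and stop on an object; "grip_force" is the grip in N (left out, the last holds). Time passes only in rows, so rows that repeat a pose let the fingers close. It gives the time, the measured TCP pose, the force and the opening at its end, in the units of the state.
- ctrl.get_state(): the state, without advancing time (a new reading comes with each control period).
- ctrl.camera(name): name is "side" or "top"; returns the picture (384x512x3 uint8, red, green, blue); there is no depth.
- ctrl.calibration(name): a dict with "fx", "fy", "cx", "cy" (pixels), "R" (3x3) and "t" (3): a world point X has camera coordinates R X + t. Camera axes: x right, y down, z forward; pixel columns grow to the right and rows downward; lengths in m; the calibration is good to about 2 mm. A picture is of the moment at which its call begins. calibration takes no time and is no camera call.
- ctrl.finish_job(): hands the job in, once; it reports no verdict.
The state is a dict: "t": time; "joints": joint angles; "qd": joint speeds; "effort": joint torques, N m; "tcp_pos": TCP position; "tcp_rot": TCP orientation; "wrist_force": force on the tool from outside, world axes, zero at the start; "torque": the same for the moment, N m; "gripper_width": finger opening in m.
Only numpy, scipy, OpenCV 4.12 (cv2) and the standard library are available. Lean on these libraries where they do the work, as an engineer would, in place of code of your own. Each camera call takes 0.05 s, during which the arm holds its last target.

## Working session

There is one attempt and no reset: what is moved stays moved. The work goes in short steps, Python scripts to look and compute and a tool call to move; the robot and the scene stay as the last step left them, time stands still between calls to the robot, and variables do not carry over. Pictures are saved under pics/ and viewed, and the job is handed in when it is done.

Besides the shell and the picture viewer there is one more tool, called as name(argument=value, ...), one argument or row to a line, values as JSON. play_rows: Moves the arm, as the interface text tells. Its arguments: {"type":"object","properties":{"commands":{"type":"string"},"fingers":{"type":"number"},"grip_force":{"type":"number"}},"required":["commands"]}

```bash
mkdir -p pics; python3 - <<'E'
from workcell import ctrl
import cv2, numpy as np
np.set_printoptions(precision=4,suppress=True)
for n in("side","top"):
    im=ctrl.camera(n); cv2.imwrite(f"pics/{n}0.png",cv2.cvtColor(im,cv2.COLOR_RGB2BGR))
    c=ctrl.calibration(n); print(n,c["fx"],c["fy"],c["cx"],c["cy"]);print(np.array(c["R"]),c["t"], -np.array(c["R"]).T@np.array(c["t"]))
s=ctrl.get_state(); print(s)
E
```

```text
side 346.575792584409 346.575792584409 260.04860471551393 188.95098232472347
[[ 0.7389 -0.6738 -0.0052]
 [-0.5    -0.5431 -0.6746]
 [ 0.4517  0.501  -0.7382]] [-0.3616  0.2843  1.0966] [-0.086  -0.6387  0.9994]
top 459.0884087229119 459.0884087229119 254.41124347020926 191.34360980414405
[[ 0.0073 -0.9999  0.0087]
 [-0.9892 -0.0085 -0.1463]
 [ 0.1463 -0.0076 -0.9892]] [-0.0255  0.5085  1.4879] [ 0.2855 -0.0099  1.5464]
{'t': 0.1, 'joints': array([1.157 , 0.2413, 0.0039, 1.3352, 0.    , 1.5708]), 'qd': array([ 0.0011, -0.0019,  0.0045, -0.0019, -0.0001, -0.    ]), 'effort': array([  0.0003, -37.3138,  25.301 ,   0.0108,   0.0001,   0.    ]), 'tcp_pos': array([0.2008, 0.4573, 0.2305]), 'tcp_rot': array([-0.0002,  0.2054,  0.9787, -0.0009]), 'wrist_force': array([ 0.0579,  0.8164, -0.5379]), 'torque': array([0.0137, 0.0277, 0.0254]), 'gripper_width': 0.0851404997745542}
```

View pics/top0.png

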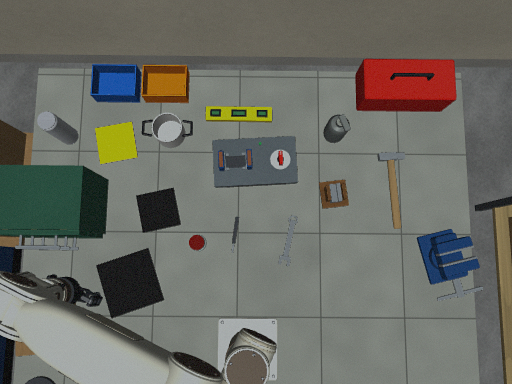

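View pics/side0.png

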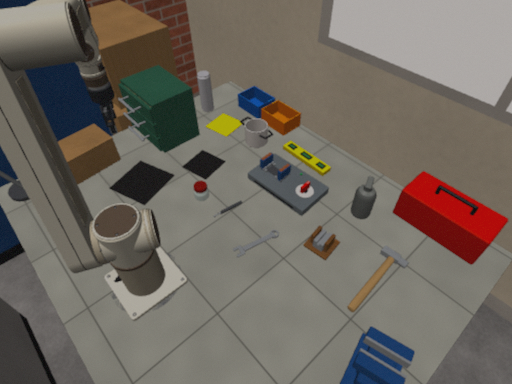

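Candidates, top picture:
- **Mat:** small black square (158,210), large black square (131,282), yellow square (116,143). The smaller black one, at (158,210), is meant.
- **Block:** only the one in the wooden rack at (334,193).
- **Machine:** grey housing at (255,161), pocket (236,160), knob (281,159).

Next I'll check these in close crops.

```bash
cat > h.py <<'E'
from workcell import ctrl
import cv2, numpy as np
from scipy.spatial.transform import Rotation as Rn
np.set_printoptions(precision=4,suppress=True)
def cal(n):
    c=ctrl.calibration(n); return c,np.array(c["R"]),np.array(c["t"])
def ray(n,u,v,z):
    c,R,t=cal(n); o=-R.T@t; d=R.T@np.array([(u-c["cx"])/c["fx"],(v-c["cy"])/c["fy"],1]); return o+d*(z-o[2])/d[2]
def proj(n,X):
    c,R,t=cal(n); p=R@np.array(X)+t; return np.array([c["fx"]*p[0]/p[2]+c["cx"],c["fy"]*p[1]/p[2]+c["cy"]])
def rd(f): return cv2.cvtColor(cv2.imread(f),cv2.COLOR_BGR2RGB)
def shot(n,f):
    im=ctrl.camera(n); cv2.imwrite(f,cv2.cvtColor(im,cv2.COLOR_RGB2BGR)); return im
def crop(im,x0,y0,x1,y1,k): return cv2.cvtColor(cv2.resize(im[y0:y1,x0:x1],None,fx=k,fy=k,interpolation=cv2.INTER_NEAREST),cv2.COLOR_RGB2BGR)
E
python3 - <<'E'
from h import *
t=rd("pics/top0.png"); s=rd("pics/side0.png")
cv2.imwrite("pics/c1.png",crop(t,205,125,365,220,5))
cv2.imwrite("pics/c2.png",crop(s,240,145,350,265,5))
E
```

```text
(no output)
```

View pics/c1.png

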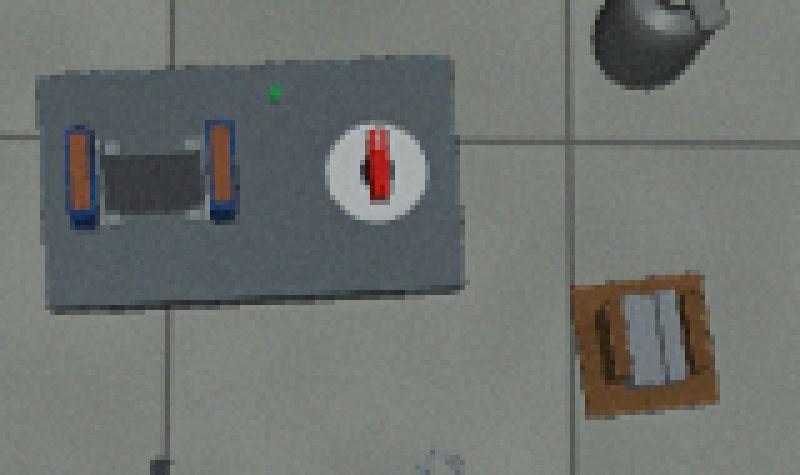

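View pics/c2.png

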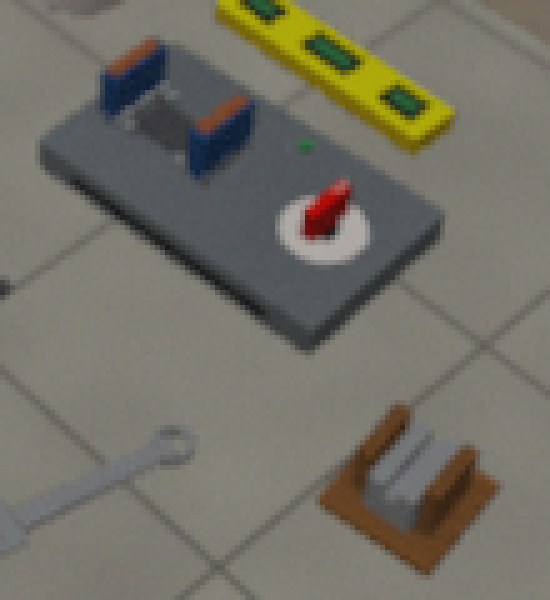

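```bash
python3 - <<'E'
from h import *
for n in("top","side"):
    im=rd(f"pics/{n}0.png"); hsv=cv2.cvtColor(im,cv2.COLOR_RGB2HSV)
    pts={"deck":(-.0+.50,.0,.02)}
    P=[("deck",270,175),("disc",0,0),("wood",327,185),("mat",158,210),("block",0,0),("big",131,282)] if n=="top" else []
    Q=dict(top=dict(deck=(255,178),disc=(273,161),red=(281,163),wood=(325,203),mat=(158,210),block=(333,196),tow=(221,160),bench=(300,210)),
           side=dict(deck=(270,180),disc=(298,190),red=(303,188),wood=(322,252),mat=(204,164),block=(316,238),tow=(266,157),bench=(300,210)))[n]
    for k,(u,v) in Q.items(): print(n,k,im[v-1:v+2,u-1:u+2].reshape(-1,3).mean(0),hsv[v,u])
E
```

```text
top deck [82.4444 91.3333 95.8889] [95 35 96]
top disc [167.5556 172.     172.8889] [ 98   6 174]
top red [144.2222  38.      34.    ] [  1 236 162]
top wood [94.6667 66.     40.3333] [ 14 150  95]
top mat [25.     26.1111 26.3333] [90 26 29]
top block [113.     120.4444 124.7778] [ 95  24 125]
top tow [116.4444  73.3333  50.7778] [ 10 150 117]
top bench [127.1111 131.7778 125.2222] [ 50  12 132]
side deck [85.4444 90.2222 93.8889] [100  24  94]
side disc [169.1111 163.2222 160.8889] [ 15   9 171]
side red [118.5556  13.4444  10.8889] [  0 233 117]
side wood [96.2222 64.6667 38.2222] [ 15 166 100]
side mat [27.     24.7778 25.6667] [90 17 30]
side block [111.3333 111.6667 112.8889] [105   9 119]
side tow [93.8889 62.6667 57.8889] [  7 139 103]
side bench [68.6667 72.7778 74.7778] [98 15 70]
```

```bash
python3 - <<'E'
from h import *
def big(m,roi):
    k=np.zeros_like(m); x0,y0,x1,y1=roi; k[y0:y1,x0:x1]=m[y0:y1,x0:x1]
    cs,_=cv2.findContours(k,cv2.RETR_EXTERNAL,cv2.CHAIN_APPROX_NONE)
    return max(cs,key=cv2.contourArea)
def quad(cnt):
    h=cv2.convexHull(cnt)
    for e in np.linspace(.5,12,60):
        a=cv2.approxPolyDP(h,e,True)
        if len(a)<=4: break
    a=a[:,0].astype(float); c=cnt[:,0].astype(float); n=len(a); L=[]
    for i in range(n):
        p,q=a[i],a[(i+1)%n]; d=(q-p)/np.linalg.norm(q-p); nn=np.array([-d[1],d[0]])
        s=(c-p)@d; r=abs((c-p)@nn); sel=c[(r<1.8)&(s>3)&(s<np.linalg.norm(q-p)-3)]
        vx,vy,x,y=cv2.fitLine(sel.astype(np.float32),cv2.DIST_HUBER,0,.01,.01).ravel(); 
        # push outward half pixel
        nn=np.array([-vy,vx]); cen=a.mean(0); pt=np.array([x,y]); nn*=np.sign((pt-cen)@nn); L.append((pt+.5*nn,np.array([vx,vy])))
    out=[]
    for i in range(n):
        (p,d),(q,e)=L[i-1],L[i]; t=np.linalg.solve(np.c_[d,-e],q-p); out.append(p+t[0]*d)
    return np.array(out)
def rep(name,n,qd,z):
    W=np.array([ray(n,u,v,z)[:2] for u,v in qd]); e=np.roll(W,-1,0)-W
    print(n,name,"px",qd.round(1).tolist(),"\n   c",W.mean(0),"len",np.linalg.norm(e,axis=1),"ang",np.degrees(np.arctan2(e[:,1],e[:,0])))
for n in("top","side"):
    im=rd(f"pics/{n}0.png").astype(int); hsv=cv2.cvtColor(im.astype(np.uint8),cv2.COLOR_RGB2HSV); r,g,b=im.transpose(2,0,1)
    mx=im.max(2)
    roi=dict(top=dict(mat=(125,175,195,245),rack=(310,170,360,215),deck=(205,125,305,195),knob=(265,140,300,180)),
             side=dict(mat=(175,140,235,190),rack=(300,220,345,265),deck=(240,140,335,220),knob=(290,175,320,205)))[n]
    rep("mat",n,quad(big(((mx<60)*255).astype(np.uint8),roi["mat"])),.004)
    wood=((hsv[...,0]<25)&(hsv[...,1]>90)&(mx>30))*255
    cnt=big(wood.astype(np.uint8),roi["rack"]); rep("rack(z=.01)",n,quad(cnt),.01)
    bench=(mx<115)|((b-r)>6)
    m=((hsv[...,0]>80)&(hsv[...,0]<125)&(mx<112)&(mx>62)&(b>r+2)).astype(np.uint8)*255
    m=cv2.medianBlur(m,3)
    rep("deck",n,quad(big(m,roi["deck"])),.04)
    d=((mx>135)&(hsv[...,1]<25)|(hsv[...,0]<8)&(hsv[...,1]>150)).astype(np.uint8)*255
    el=cv2.fitEllipse(cv2.convexHull(big(cv2.medianBlur(d,3),roi["knob"]))); print(n,"disc",el,ray(n,*el[0],.04))
    # tower tops
    k=np.zeros(hsv.shape[:2],np.uint8); x0,y0,x1,y1=roi["deck"]; k[y0:y1,x0:x1]=((hsv[...,0]<20)&(hsv[...,1]>90)&(mx>75)&(g>r*.45))[y0:y1,x0:x1]*255
    nc,_,st,ce=cv2.connectedComponentsWithStats(k)
    for i in range(1,nc):
        if st[i,4]>25: print(n,"tow",ce[i],st[i],ray(n,*ce[i],.09))
    bm=((hsv[...,1]<60)&(mx>85)).astype(np.uint8)*255
    hull=np.zeros_like(bm); cv2.fillConvexPoly(hull,cv2.convexHull(cnt),255); bm&=cv2.erode(hull,np.ones((3,3)))
    if n=="top": q=cv2.minAreaRect(big(bm,roi["rack"])); rep("block",n,cv2.boxPoints(q),.044)
    nm=crop(np.uint8(im),*roi["deck"],5); cv2.imwrite(f"pics/m_{n}.png",m)
E
```

```text
top mat px [[173.0, 187.39999389648438], [180.1999969482422, 223.89999389648438], [142.5, 232.3000030517578], [135.8000030517578, 195.39999389648438]] 
   c [0.4485 0.3032] len [0.1267 0.1286 0.1277 0.1281] ang [-167.1249  103.1792   12.6491  -77.2644]
top rack(z=.01) px [[344.70001220703125, 179.0], [348.1000061035156, 204.89999389648438], [322.20001220703125, 208.1999969482422], [318.8999938964844, 182.1999969482422]] 
   c [ 0.5075 -0.2894] len [0.0891 0.0888 0.0893 0.0889] ang [-173.757    97.7754    6.3419  -82.3626]
top deck px [[294.0, 135.5], [297.8999938964844, 182.0], [213.8000030517578, 186.1999969482422], [212.10000610351562, 139.60000610351562]] 
   c [ 0.6123 -0.021 ] len [0.1597 0.2802 0.1595 0.2769] ang [-175.6221   93.4171    3.1696  -86.5478]
top disc ((279.8612365722656, 158.9525604248047), (19.054912567138672, 20.181602478027344), 91.30628204345703) [ 0.6189 -0.106   0.04  ]
top tow [248.8125 156.7708] [247 150   4  15  48] [ 0.6141 -0.002   0.09  ]
top tow [220.3469 159.2041] [219 152   4  15  49] [0.6052 0.0901 0.09  ]
top block px [[328.8999938964844, 184.0], [
[... 477 characters left out ...]

side rack(z=.01) px [[319.0, 225.0], [339.70001220703125, 241.6999969482422], [325.0, 259.5], [302.5, 245.0]] 
   c [ 0.5071 -0.2893] len [0.0939 0.0902 0.0886 0.1055] ang [ -90.96   -172.806    98.3853    9.5902]
side deck px [[275.20001220703125, 154.10000610351562], [329.5, 187.8000030517578], [300.6000061035156, 211.8000030517578], [249.10000610351562, 176.39999389648438]] 
   c [ 0.6055 -0.0302] len [0.2747 0.1642 0.256  0.1659] ang [ -86.1253 -178.0824   94.1468    8.4246]
side disc ((304.5075988769531, 190.03115844726562), (14.335007667541504, 17.233993530273438), 90.63910675048828) [ 0.6195 -0.1041  0.04  ]
side tow [283.8077 167.1923] [279 164  10   7  26] [ 0.6112 -0.0001  0.09  ]
```

The crops confirm the choice. The small black mat is 128 mm square. The rack holds the block at about (0.507,-0.289), yaw 7°. The demagnetiser is at yaw of about 3.6°, with the pocket near (0.609,0.044) and the knob near (0.618,-0.106).

```bash
cat >> h.py <<'E'
def goal(x,y,z,yaw=None):
    "yaw: deg of tool y in world, mod 180"
    s=ctrl.get_state(); q=s["tcp_rot"]; R=Rn.from_quat([q[1],q[2],q[3],q[0]]).as_matrix()
    cur=np.degrees(np.arctan2(R[1,1],R[0,1])); sh=R.T@(np.array([x,y,z])-s["tcp_pos"])*100
    dy=0 if yaw is None else (yaw-cur+90)%180-90
    print("t %.2f"%s["t"],"tcp",s["tcp_pos"],"yawy %.2f"%cur,"tilt",R[:,2],"j",s["joints"],"F",s["wrist_force"],"w %.4f"%s["gripper_width"])
    print("  -> shift cm",sh.round(2),"turn deg %.2f (alt %.2f)"%(-dy,-dy+(180 if dy>0 else -180)))
E
python3 -c "
from h import *
goal(.5075,-.2895,.20,7)"
```

```text
t 0.10 tcp [0.2008 0.4573 0.2305] yawy 66.29 tilt [-0.0008 -0.0017 -1.    ] j [1.157  0.2413 0.0039 1.3352 0.     1.5708] F [ 0.0579  0.8164 -0.5379] w 0.0851
  -> shift cm [-58.11 -56.04   3.15] turn deg 59.29 (alt -120.71)
```

play_rows(
  commands="-58.1 -56 3.1 59.3; -58.1 -56 3.1 59.3; -58.1 -56 3.1 59.3; -58.1 -56 3.1 59.3; -58.1 -56 3.1 59.3",
  fingers=0,
  grip_force=60,
)

```text
t: 0.6
tcp_pos: [0.2959, 0.2248, 0.2214]
tcp_rot: [0.0, 0.552, 0.834, -0.001]
wrist_force: [1.3, 0.4, 0.2]
gripper_width: 0.0852
```

```bash
python3 -c "
from h import *
goal(.5075,-.2895,.20,7)"
```

```text
t 0.60 tcp [0.2959 0.2248 0.2214] yawy 23.03 tilt [-0.0005 -0.0017 -1.    ] j [ 0.6505 -0.0085 -0.3076  1.2732 -0.001   1.8194] F [1.2716 0.4054 0.1849] w 0.0852
  -> shift cm [-55.61  -0.64   2.22] turn deg 16.03 (alt -163.97)
```

play_rows(
  commands="-55.6 -0.6 2.2 16; -55.6 -0.6 2.2 16; -55.6 -0.6 2.2 16; -55.6 -0.6 2.2 16; -55.6 -0.6 2.2 16",
)

```text
t: 1.1
tcp_pos: [0.3909, -0.0065, 0.212]
tcp_rot: [0.0, 0.663, 0.749, -0.001]
wrist_force: [2.3, 0.8, -0.2]
gripper_width: 0.0853
```

```bash
python3 -c "
from h import *
goal(.5075,-.2895,.18,7)"
```

```text
t 1.10 tcp [ 0.3909 -0.0065  0.212 ] yawy 7.01 tilt [-0.0002 -0.0014 -1.    ] j [-0.0154  0.0353 -0.2881  1.2477 -0.0014  1.433 ] F [ 2.335   0.7901 -0.1924] w 0.0853
  -> shift cm [-29.51   8.12   3.24] turn deg 0.01 (alt -179.99)
```

play_rows(
  commands="-29.5 8.1 3.2 0; -29.5 8.1 3.2 0; -29.5 8.1 3.2 0; -29.5 8.1 3.2 0; -29.5 8.1 3.2 0",
)

```text
t: 1.6
tcp_pos: [0.485, -0.2366, 0.1858]
tcp_rot: [-0.0, 0.663, 0.749, -0.001]
wrist_force: [0.0, 0.5, 0.6]
gripper_width: 0.0855
```

play_rows(
  commands="-8 2 0.9 0; -8 2 0.9 0; -8 2 0.9 0",
)

```text
t: 1.9
tcp_pos: [0.5146, -0.3175, 0.1741]
tcp_rot: [-0.001, 0.664, 0.747, -0.001]
wrist_force: [-0.6, 0.6, -0.6]
gripper_width: 0.0856
```

```bash
python3 -c "
from h import *
goal(.5075,-.2895,.085,7)"
```

```text
t 1.90 tcp [ 0.5146 -0.3175  0.1741] yawy 6.71 tilt [-0.0027 -0.0007 -1.    ] j [-0.5518  0.478   0.2001  1.2949 -0.0021  0.9019] F [-0.5671  0.6237 -0.5853] w 0.0856
  -> shift cm [ 2.87 -0.36  8.91] turn deg -0.29 (alt 179.71)
```

play_rows(
  commands="2.85 -0.35 5 -0.3; 2.85 -0.35 8.9 -0.3; 2.85 -0.35 8.9 -0.3; 2.85 -0.35 8.9 -0.3",
)

```text
t: 2.3
tcp_pos: [0.507, -0.2888, 0.0851]
tcp_rot: [-0.002, 0.662, 0.749, -0.001]
wrist_force: [0.9, -0.1, 0.8]
gripper_width: 0.0854
```

```bash
python3 -c "
from h import *
a=shot('top','pics/t1.png');b=shot('side','pics/s1.png')
cv2.imwrite('pics/t1c.png',crop(a,290,140,380,230,6));cv2.imwrite('pics/s1c.png',crop(b,270,180,380,280,5))
goal(.5075,-.2895,.012,7)"
```

```text
t 2.40 tcp [ 0.5095 -0.2906  0.088 ] yawy 7.03 tilt [ 0.0014 -0.0032 -1.    ] j [-0.5173  0.503   0.0048  1.0698 -0.0021  0.9308] F [ 0.679  -0.2734  0.4947] w 0.0855
  -> shift cm [ 0.16 -0.19  7.6 ] turn deg 0.03 (alt -179.97)
```

View pics/s1c.png

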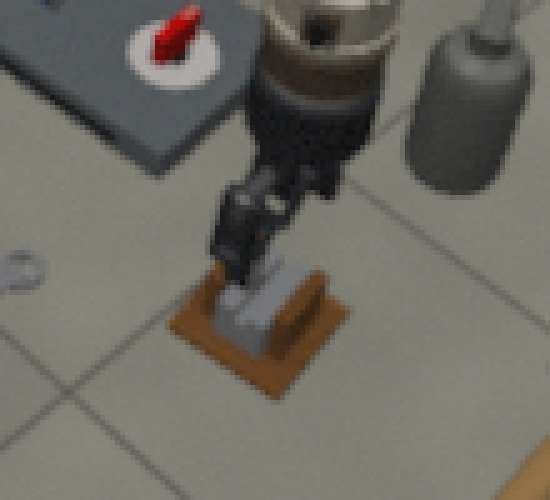

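View pics/t1c.png

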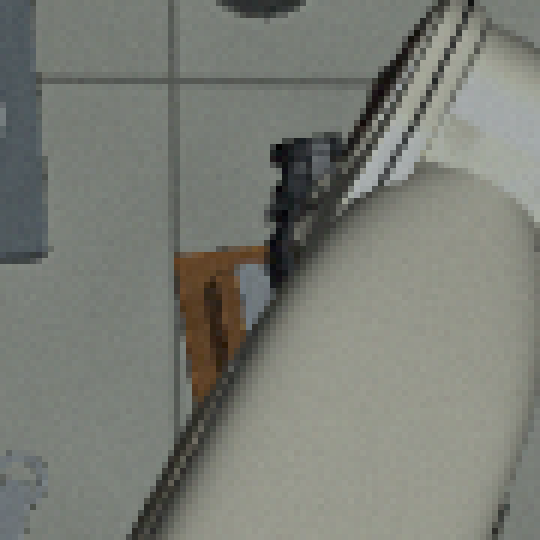

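The gripper is over the rack: in the top crop its fingers straddle the block near (270,270). The arm hides most of the top view, so I'll descend in steps and watch the force.

play_rows(
  commands="0.1 -0.1 2 0; 0.1 -0.1 4 0; 0.1 -0.1 5.5 0; 0.1 -0.1 5.5 0; 0.1 -0.1 5.5 0",
)

```text
t: 2.9
tcp_pos: [0.5101, -0.2909, 0.0353]
tcp_rot: [0.003, 0.662, 0.749, -0.0]
wrist_force: [0.4, 0.4, 0.6]
gripper_width: 0.0857
```

```bash
python3 -c "
from h import *
goal(.5075,-.2895,.012,7)
b=shot('side','pics/s2.png')
cv2.imwrite('pics/s2c.png',crop(b,270,180,380,280,5))
goal(.5075,-.2895,.012,7)"
```

```text
t 2.90 tcp [ 0.5101 -0.2909  0.0353] yawy 7.02 tilt [ 0.0047 -0.005  -1.    ] j [-0.5173  0.5561 -0.0596  0.9486 -0.0021  0.931 ] F [0.358  0.3563 0.6423] w 0.0857
  -> shift cm [ 0.19 -0.25  2.33] turn deg 0.02 (alt -179.98)
t 2.95 tcp [ 0.5103 -0.291   0.0355] yawy 7.02 tilt [ 0.0052 -0.0053 -1.    ] j [-0.5172  0.5558 -0.0595  0.9483 -0.0021  0.931 ] F [0.9461 0.4428 0.1881] w 0.0853
  -> shift cm [ 0.2  -0.27  2.34] turn deg 0.02 (alt -179.98)
```

View pics/s2c.png

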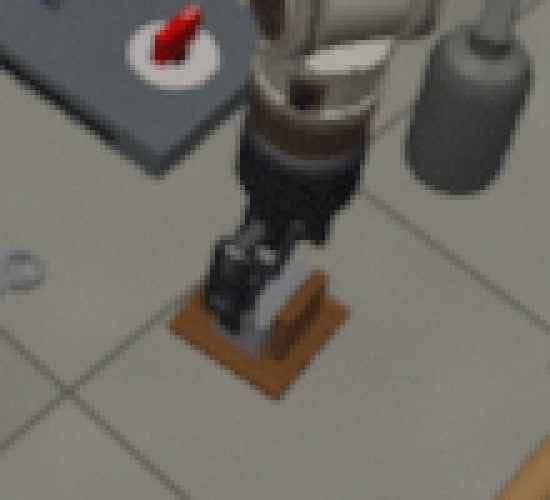

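play_rows(
  commands="0.3 -0.3 1.2 0; 0.3 -0.3 2.5 0; 0.3 -0.3 2.5 0; 0.3 -0.3 2.5 0",
)

```text
t: 3.35
tcp_pos: [0.507, -0.2886, 0.0105]
tcp_rot: [0.004, 0.662, 0.749, -0.0]
wrist_force: [0.9, 0.1, 0.1]
gripper_width: 0.0854
```

```bash
python3 -c "
from h import *
goal(.5075,-.2895,.012,7)"
```

```text
t 3.35 tcp [ 0.507  -0.2886  0.0105] yawy 7.02 tilt [ 0.0049 -0.0052 -1.    ] j [-0.5163  0.5791 -0.0954  0.8895 -0.002   0.9319] F [0.9398 0.0772 0.1189] w 0.0854
  -> shift cm [-0.1   0.03 -0.15] turn deg 0.02 (alt -179.98)
```

play_rows(
  commands="-0.1 0 -0.1 0; -0.1 0 -0.1 0; -0.1 0 -0.1 0; -0.1 0 -0.1 0; -0.1 0 -0.1 0",
  fingers=1,
  grip_force=60,
)

```text
t: 3.85
tcp_pos: [0.5079, -0.2902, 0.0126]
tcp_rot: [0.005, 0.663, 0.749, -0.0]
wrist_force: [-0.6, -1.0, 5.0]
gripper_width: 0.0589
```

```bash
python3 -c "
from h import *
b=shot('side','pics/s3.png')
cv2.imwrite('pics/s3c.png',crop(b,270,180,380,280,5))
goal(.5075,-.2895,.012,7)"
```

```text
t 3.90 tcp [ 0.5079 -0.2902  0.0126] yawy 7.01 tilt [ 0.0065 -0.0066 -1.    ] j [-0.5178  0.5776 -0.0916  0.8926 -0.0025  0.9306] F [-0.1016 -0.0469  6.5092] w 0.0586
  -> shift cm [ 0.07 -0.03  0.06] turn deg 0.01 (alt -179.99)
```

View pics/s3c.png

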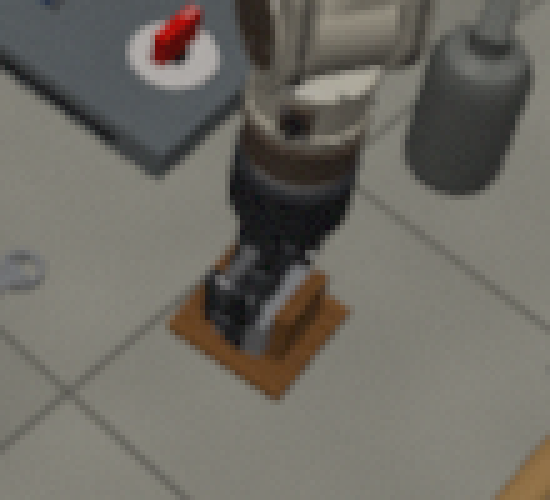

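The width reads 59 mm, so the block is held by its ends. Lifting slowly.

play_rows(
  commands="0 0 -1 0; 0 0 -2.5 0; 0 0 -4 0; 0 0 -6 0; 0 0 -8 0",
)

```text
t: 4.4
tcp_pos: [0.506, -0.2887, 0.092]
tcp_rot: [0.003, 0.663, 0.749, -0.001]
wrist_force: [0.5, 0.2, -5.3]
gripper_width: 0.0591
```

```bash
python3 -c "
from h import *
b=shot('side','pics/s4.png')
cv2.imwrite('pics/s4c.png',crop(b,270,150,380,270,5))
goal(.4475,.3025,.15,7)"
```

```text
t 4.45 tcp [ 0.5082 -0.29    0.0961] yawy 7.02 tilt [ 0.009  -0.0077 -0.9999] j [-0.5174  0.4864  0.0002  1.0729 -0.0023  0.9309] F [ 1.4655 -0.2042 -0.4729] w 0.0591
  -> shift cm [59.5   1.26 -5.91] turn deg 0.02 (alt -179.98)
```

View pics/s4c.png

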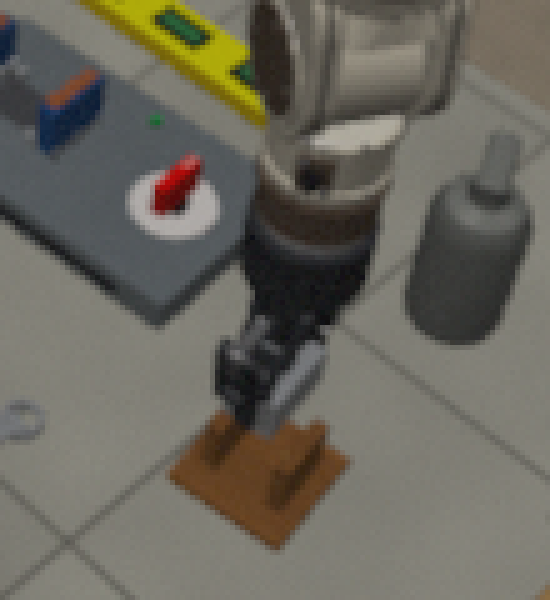

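play_rows(
  commands="2.5 0 -2 0; 6 0.1 -4 0; 10 0.2 -4 0; 14 0.3 -4 0; 18.5 0.4 -4 0",
)

```text
t: 4.95
tcp_pos: [0.4881, -0.1043, 0.1336]
tcp_rot: [0.005, 0.663, 0.749, -0.0]
wrist_force: [0.4, 1.1, -5.3]
gripper_width: 0.0589
```

play_rows(
  commands="4 0.1 0 0; 8 0.2 0 0; 12 0.3 0 0; 16 0.4 0 0; 20 0.5 0 0",
)

```text
t: 5.45
tcp_pos: [0.4675, 0.0963, 0.1311]
tcp_rot: [0.005, 0.663, 0.749, -0.001]
wrist_force: [1.0, 0.1, -4.2]
gripper_width: 0.0589
```

```bash
python3 -c "
from h import *
goal(.4475,.3025,.13,7)"
```

```text
t 5.45 tcp [0.4675 0.0963 0.1311] yawy 6.95 tilt [ 0.0057 -0.0075 -1.    ] j [ 0.2085  0.2636 -0.2373  1.0659 -0.0085  1.6581] F [ 1.0258  0.0662 -4.239 ] w 0.0589
  -> shift cm [20.71  0.51 -0.05] turn deg -0.05 (alt 179.95)
```

play_rows(
  commands="4 0.1 0 0; 8 0.2 0 0; 12.5 0.3 0 0; 17 0.4 0 0; 20.7 0.5 0 0",
)

```text
t: 5.95
tcp_pos: [0.446, 0.3043, 0.1283]
tcp_rot: [0.004, 0.662, 0.749, -0.002]
wrist_force: [1.2, 0.1, -5.0]
gripper_width: 0.0589
```

play_rows(
  commands="0 0 2 0; 0 0 4.5 0; 0 0 7 0; 0 0 9 0; 0 0 9 0",
)

```text
t: 6.45
tcp_pos: [0.4428, 0.3014, 0.0342]
tcp_rot: [0.003, 0.662, 0.749, -0.006]
wrist_force: [-0.4, -0.7, -5.4]
gripper_width: 0.0586
```

```bash
python3 -c "
from h import *
b=shot('side','pics/s5.png')
cv2.imwrite('pics/s5c.png',crop(b,150,90,270,210,5))
goal(.4475,.3025,.0065,7)"
```

```text
t 6.50 tcp [0.4442 0.3022 0.0361] yawy 7.03 tilt [-0.0014 -0.0114 -0.9999] j [ 0.6024  0.4819 -0.1883  0.9082 -0.0086  2.0506] F [ 0.3978  0.3795 -4.2654] w 0.0590
  -> shift cm [0.02 0.34 2.96] turn deg 0.03 (alt -179.97)
```

View pics/s5c.png

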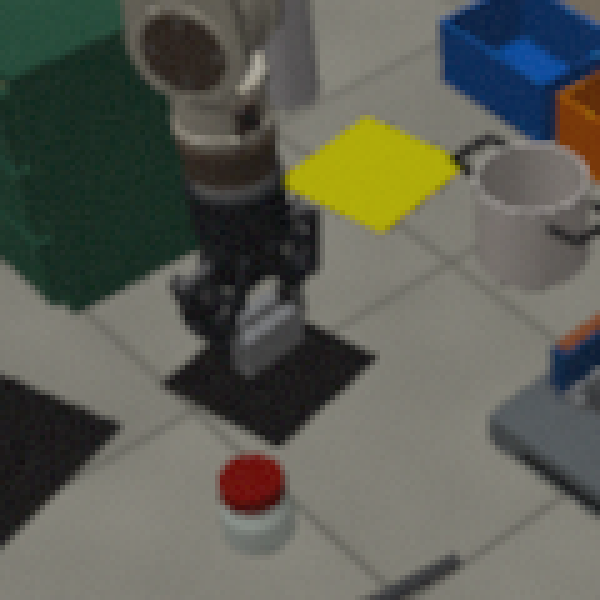

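The block hangs level over the mat (crop (268,335)). Setting it down.

play_rows(
  commands="0 0.3 1 0; 0 0.3 1.8 0; 0 0.3 2.3 0; 0 0.3 2.5 0; 0 0.3 2.6 0",
)

```text
t: 7.0
tcp_pos: [0.4471, 0.3023, 0.01]
tcp_rot: [0.003, 0.662, 0.749, -0.005]
wrist_force: [-0.2, 0.7, -4.4]
gripper_width: 0.0591
```

```bash
python3 -c "
from h import *
goal(.4475,.3025,.0065,7)"
```

```text
t 7.00 tcp [0.4471 0.3023 0.01  ] yawy 7.02 tilt [-0.0015 -0.0114 -0.9999] j [ 0.5993  0.5195 -0.207   0.852  -0.0086  2.0476] F [-0.1705  0.6608 -4.3572] w 0.0591
  -> shift cm [0.02 0.04 0.35] turn deg 0.02 (alt -179.98)
```

play_rows(
  commands="0 0 0.3 0; 0 0 0.5 0; 0 0 0.6 0; 0 0 0.6 0",
)

```text
t: 7.4
tcp_pos: [0.4477, 0.3025, 0.0066]
tcp_rot: [0.004, 0.662, 0.749, -0.004]
wrist_force: [-4.3, -3.4, 9.4]
gripper_width: 0.0591
```

Contact felt: +9 N at the predicted height of 6.6 mm. Releasing.

play_rows(
  commands="0 0 0 0; 0 0 0 0; 0 0 0 0; 0 0 0 0",
  fingers=0,
)

```text
t: 7.8
tcp_pos: [0.4478, 0.3027, 0.0067]
tcp_rot: [0.004, 0.662, 0.749, -0.003]
wrist_force: [-0.3, 0.4, 0.0]
gripper_width: 0.0852
```

play_rows(
  commands="0 0 -2 0; 0 0 -5 0; 0 0 -8 0; 0 0 -10 0; 0 0 -10 0",
)

```text
t: 8.3
tcp_pos: [0.4499, 0.3052, 0.1099]
tcp_rot: [0.004, 0.662, 0.749, -0.0]
wrist_force: [0.6, -0.5, 0.4]
gripper_width: 0.0853
```

```bash
python3 -c "
from h import *
b=shot('side','pics/s6.png')
cv2.imwrite('pics/s6c.png',crop(b,150,90,270,210,5))
a=shot('top','pics/t6.png')
cv2.imwrite('pics/t6c.png',crop(a,110,160,230,260,5))
goal(.4475,.3025,.1,97)"
```

```text
t 8.40 tcp [0.4478 0.3038 0.1065] yawy 7.02 tilt [ 0.0013 -0.0097 -1.    ] j [ 0.6009  0.4091 -0.0945  1.0716 -0.0087  2.0491] F [-0.6882  0.2986 -1.2279] w 0.0851
  -> shift cm [-0.11 -0.05  0.65] turn deg -89.98 (alt 90.02)
```

View pics/s6c.png

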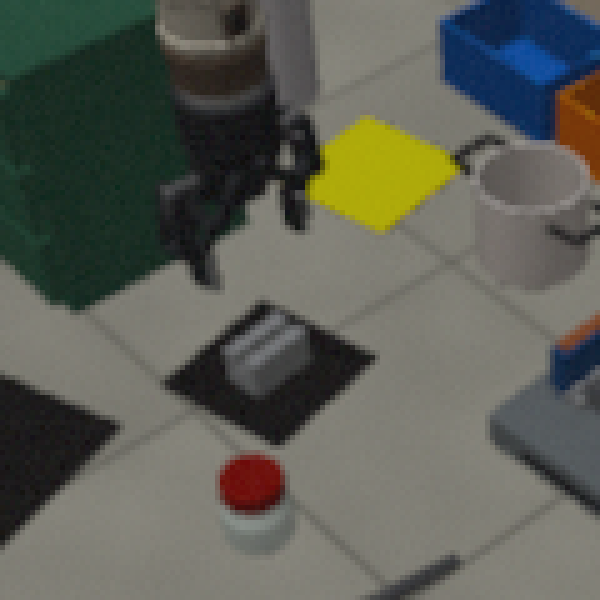

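View pics/t6c.png

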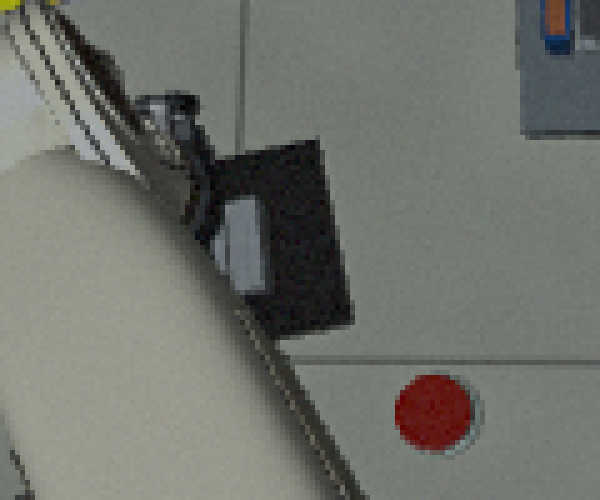

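The block stands upright and free on the mat (side crop (265,355)). Turning a quarter turn for the long sides.

play_rows(
  commands="0 0 0 -90; 0 0 0 -90; 0 0 0 -90; 0 0 0 -90; 0 0 0 -90",
)

```text
t: 8.9
tcp_pos: [0.4467, 0.3029, 0.1043]
tcp_rot: [0.001, 0.339, 0.941, -0.006]
wrist_force: [0.4, -1.4, 0.7]
gripper_width: 0.0852
```

play_rows(
  commands="0 0 0 -47; 0 0 0 -47; 0 0 0 -47; 0 0 0 -47; 0 0 0 -47",
)

```text
t: 9.4
tcp_pos: [0.4455, 0.302, 0.102]
tcp_rot: [-0.003, -0.029, 1.0, -0.007]
wrist_force: [-0.3, 0.1, 0.5]
gripper_width: 0.0856
```

```bash
python3 -c "
from h import *
goal(.4478,.3025,.05,97)"
```

```text
t 9.40 tcp [0.4455 0.302  0.102 ] yawy 93.32 tilt [-0.0053 -0.0142 -0.9999] j [ 0.6008  0.414  -0.0999  1.0693 -0.0087  0.543 ] F [-0.2974  0.0918  0.4705] w 0.0856
  -> shift cm [-0.27  0.1   5.2 ] turn deg -3.68 (alt 176.32)
```

play_rows(
  commands="-0.27 0.1 2 -3.7; -0.27 0.1 4 -3.7; -0.27 0.1 5.2 -3.7; -0.27 0.1 5.2 -3.7",
)

```text
t: 9.8
tcp_pos: [0.4455, 0.3009, 0.0468]
tcp_rot: [-0.006, -0.061, 0.998, -0.009]
wrist_force: [0.0, -0.0, 0.2]
gripper_width: 0.0856
```

```bash
python3 -c "
from h import *
b=shot('side','pics/s7.png')
cv2.imwrite('pics/s7c.png',crop(b,150,90,270,210,5))
a=shot('top','pics/t7.png')
cv2.imwrite('pics/t7c.png',crop(a,110,160,230,260,5))
goal(.4478,.3025,.01,97)"
```

```text
t 9.90 tcp [0.4474 0.3022 0.0494] yawy 97.02 tilt [-0.0066 -0.015  -0.9999] j [ 0.599   0.4745 -0.1589  0.9513 -0.0087  0.4767] F [-0.1189 -0.2965  0.3202] w 0.0855
  -> shift cm [-0.07  0.08  3.94] turn deg 0.02 (alt -179.98)
```

View pics/s7c.png

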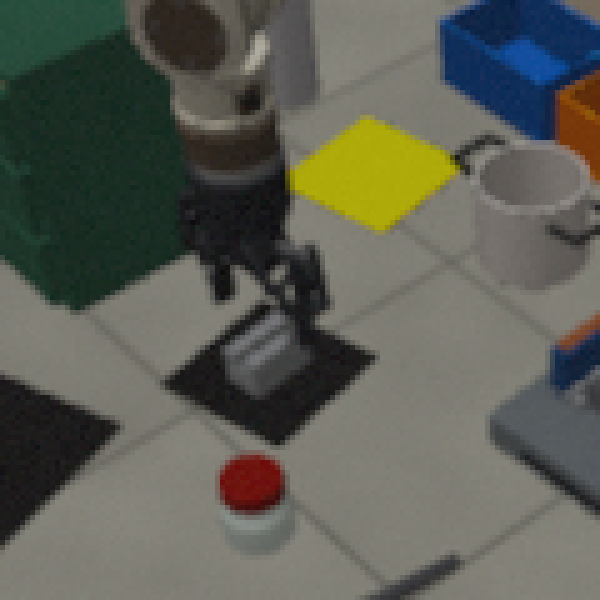

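View pics/t7c.png

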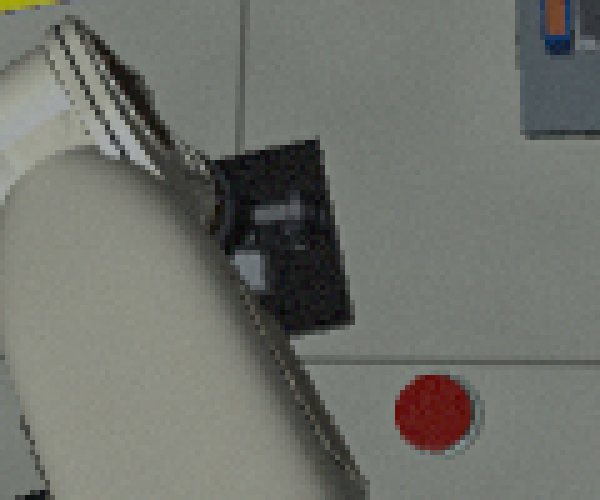

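The fingers straddle the long sides (side crop (222,280) and (310,290)). Descending to take it.

play_rows(
  commands="0 0 1.5 0; 0 0 3 0; 0 0 3.9 0; 0 0 4 0; 0 0 4 0",
)

```text
t: 10.4
tcp_pos: [0.4475, 0.3019, 0.0099]
tcp_rot: [-0.003, -0.061, 0.998, -0.007]
wrist_force: [-0.4, -0.0, 0.3]
gripper_width: 0.0854
```

```bash
python3 -c "
from h import *
goal(.4478,.3025,.01,97)"
```

```text
t 10.40 tcp [0.4475 0.3019 0.0099] yawy 97.02 tilt [-0.0061 -0.0147 -0.9999] j [ 0.5984  0.5234 -0.2004  0.8603 -0.0087  0.476 ] F [-0.3791 -0.0005  0.2509] w 0.0854
  -> shift cm [-0.04  0.06 -0.01] turn deg 0.02 (alt -179.98)
```

play_rows(
  commands="0 0 0 0; 0 0 0 0; 0 0 0 0; 0 0 0 0; 0 0 0 0",
  fingers=1,
  grip_force=60,
)

```text
t: 10.9
tcp_pos: [0.4482, 0.3029, 0.0109]
tcp_rot: [-0.003, -0.061, 0.998, -0.006]
wrist_force: [-1.8, 0.3, 5.7]
gripper_width: 0.0351
```

play_rows(
  commands="0 0 0 0; 0 0 0 0; 0 0 0 0",
)

```text
t: 11.2
tcp_pos: [0.4481, 0.3029, 0.0109]
tcp_rot: [-0.003, -0.061, 0.998, -0.006]
wrist_force: [0.2, 1.1, 2.2]
gripper_width: 0.0355
```

```bash
python3 -c "
from h import *
goal(.4478,.3025,.01,97)"
```

```text
t 11.20 tcp [0.4481 0.3029 0.0109] yawy 97.03 tilt [-0.0047 -0.0123 -0.9999] j [ 0.5986  0.5222 -0.199   0.8603 -0.0076  0.476 ] F [0.1586 1.0594 2.2164] w 0.0355
  -> shift cm [ 0.04 -0.04  0.09] turn deg 0.03 (alt -179.97)
```

play_rows(
  commands="0 0 -1 0; 0 0 -3 0; 0 0 -6 0; 0 0 -10 0; 0 0 -14 0",
)

```text
t: 11.7
tcp_pos: [0.4474, 0.3032, 0.1509]
tcp_rot: [-0.005, -0.061, 0.998, -0.008]
wrist_force: [0.9, -0.7, -5.3]
gripper_width: 0.0354
```

```bash
python3 -c "
from h import *
goal(.609,.044,.15,3.6)"
```

```text
t 11.70 tcp [0.4474 0.3032 0.1509] yawy 97.02 tilt [-0.0082 -0.0156 -0.9998] j [ 0.6003  0.3789 -0.0162  1.1913 -0.0083  0.478 ] F [ 0.8667 -0.7159 -5.2504] w 0.0354
  -> shift cm [-12.88 -27.7    0.37] turn deg -86.58 (alt 93.42)
```

play_rows(
  commands="-1.2 -2.5 0.05 8.5; -2.4 -5 0.1 17; -3.6 -7.5 0.1 25.5; -4.8 -10 0.1 34; -6 -12.6 0.2 42",
)

```text
t: 12.2
tcp_pos: [0.5217, 0.1839, 0.1494]
tcp_rot: [-0.003, 0.303, 0.953, -0.01]
wrist_force: [0.5, 0.1, -4.2]
gripper_width: 0.0351
```

```bash
python3 -c "
from h import *
goal(.609,.044,.15,3.6)"
```

```text
t 12.20 tcp [0.5217 0.1839 0.1494] yawy 54.68 tilt [-0.0109 -0.0172 -0.9998] j [ 0.3458  0.4043  0.018   1.2006 -0.0125  0.9623] F [ 0.507   0.0916 -4.2389] w 0.0351
  -> shift cm [-15.21  -6.37   0.08] turn deg 51.08 (alt -128.92)
```

play_rows(
  commands="-2.6 -1.1 0 8.5; -5.2 -2.2 0 17; -7.8 -3.3 0 25.5; -10.4 -4.3 0 34; -13 -5.4 0 42.5",
)

```text
t: 12.7
tcp_pos: [0.5957, 0.0632, 0.1494]
tcp_rot: [0.0, 0.63, 0.776, -0.012]
wrist_force: [0.6, -0.1, -5.1]
gripper_width: 0.035
```

```bash
python3 -c "
from h import *
goal(.609,.044,.15,3.6)"
```

```text
t 12.70 tcp [0.5957 0.0632 0.1494] yawy 11.82 tilt [-0.0146 -0.0182 -0.9997] j [ 0.1141  0.4929  0.158   1.2525 -0.0165  1.4786] F [ 0.6129 -0.1004 -5.0981] w 0.0350
  -> shift cm [-2.15  0.91 -0.04] turn deg 8.22 (alt -171.78)
```

play_rows(
  commands="-2.15 0.9 0 8.2; -2.15 0.9 0 8.2; -2.15 0.9 0 8.2",
)

```text
t: 13.0
tcp_pos: [0.6078, 0.0432, 0.1483]
tcp_rot: [-0.0, 0.684, 0.729, -0.013]
wrist_force: [-0.7, 0.4, -4.9]
gripper_width: 0.035
```

```bash
python3 -c "
from h import *
b=shot('side','pics/s8.png')
cv2.imwrite('pics/s8c.png',crop(b,220,90,340,210,5))
a=shot('top','pics/t8.png')
cv2.imwrite('pics/t8c.png',crop(a,190,110,310,210,5))
goal(.609,.044,.105,3.6)"
```

```text
t 13.10 tcp [0.6077 0.0444 0.1488] yawy 3.69 tilt [-0.0171 -0.0183 -0.9997] j [ 0.0813  0.5152  0.1929  1.2671 -0.0168  1.5876] F [-0.4189  0.37   -5.0443] w 0.0351
  -> shift cm [0.03 0.2  4.38] turn deg 0.09 (alt -179.91)
```

View pics/s8c.png

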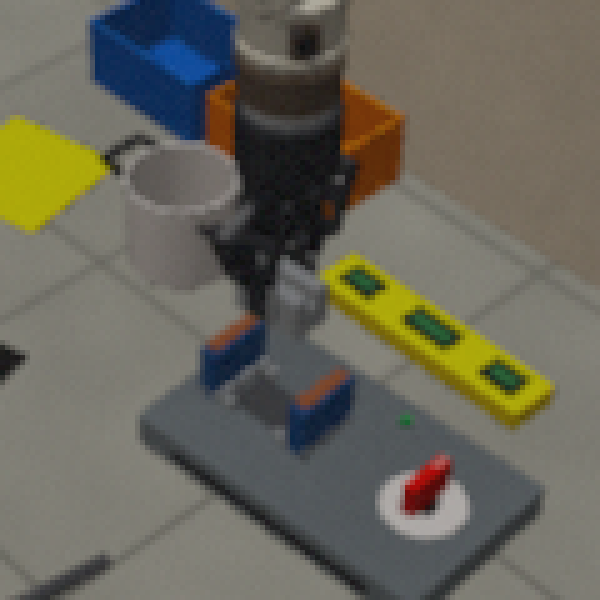

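View pics/t8c.png

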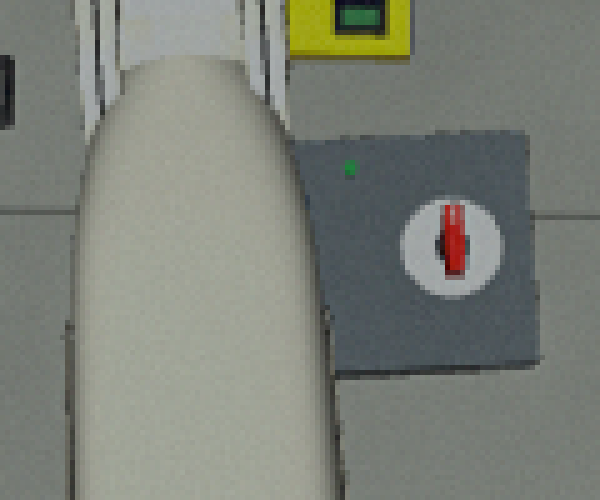

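The block hangs over the pocket with its length between the towers (side crop (298,300)). The top view is blocked by the arm. I'll lower it to just above the towers and compare in the side view.

play_rows(
  commands="0 0.15 1.5 0; 0 0.15 3 0; 0 0.15 4.3 0; 0 0.15 4.4 0; 0 0.15 4.4 0",
)

```text
t: 13.6
tcp_pos: [0.6079, 0.0442, 0.1045]
tcp_rot: [-0.0, 0.683, 0.73, -0.013]
wrist_force: [0.7, -1.1, -4.0]
gripper_width: 0.0351
```

```bash
python3 -c "
from h import *
b=shot('side','pics/s9.png')
cv2.imwrite('pics/s9c.png',crop(b,250,130,310,190,10))
goal(.609,.044,.047,3.6)
# predicted block corners
s=ctrl.get_state();p=s['tcp_pos'];y=np.radians(3.6)
ex=np.array([np.cos(y),np.sin(y),0]);ey=np.array([-np.sin(y),np.cos(y),0])
for z in (-.0069,.0271):
  for a in(-1,1):
    for c in(-1,1): print(z,a,c,(proj('side',p+ex*a*.018+ey*c*.03+np.array([0,0,z]))-[250,130])*10)
pk=np.array([.609,.044,0])
for a in(-1,1):
  for c in(-37,-47,37,47): print('tower',a,c,(proj('side',pk+ex*a*.03+ey*c*.001+np.array([0,0,.09]))-[250,130])*10)
"
```

```text
t 13.65 tcp [0.6086 0.0441 0.1053] yawy 3.74 tilt [-0.0166 -0.0183 -0.9997] j [ 0.0807  0.5472  0.1283  1.1699 -0.0169  1.5862] F [-0.2123  0.3444 -4.7843] w 0.0352
  -> shift cm [0.09 0.14 5.83] turn deg 0.14 (alt -179.86)
-0.0069 -1 -1 [279.1552 361.388 ]
-0.0069 -1 1 [162.6424 286.2101]
-0.0069 1 -1 [342.723 313.832]
-0.0069 1 1 [226.3767 240.6269]
0.0271 -1 -1 [282.1927 294.4512]
0.0271 -1 1 [163.3666 219.2791]
0.0271 1 -1 [346.956  246.8707]
0.0271 1 1 [228.3044 173.7094]
tower -1 -37 [271.6828 402.3044]
tower -1 -47 [291.6128 415.3311]
tower -1 37 [128.5936 308.7785]
tower -1 47 [109.8311 296.5149]
tower 1 -37 [377.0882 322.6771]
tower 1 -47 [396.9579 335.1334]
tower 1 37 [234.3383 233.187 ]
tower 1 47 [215.6082 221.445 ]
```

View pics/s9c.png

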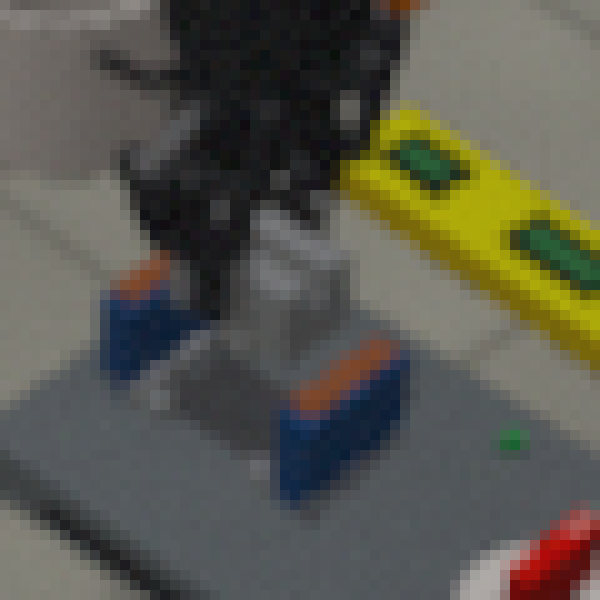

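```bash
python3 -c "
from h import *
b=rd('pics/s9.png'); x0,y0=262,142;k=16
im=cv2.cvtColor(cv2.resize(b[y0:y0+36,x0:x0+36],None,fx=k,fy=k,interpolation=cv2.INTER_CUBIC),cv2.COLOR_RGB2BGR)
im=cv2.convertScaleAbs(im,alpha=1.5)
p=np.array([.6086,.0441,.1053]);y=np.radians(3.7)
ex=np.array([np.cos(y),np.sin(y),0]);ey=np.array([-np.sin(y),np.cos(y),0])
def P(X): return tuple(int(v) for v in (proj('side',X)-[x0,y0]+.5)*k)
def L(a,c,col): cv2.line(im,P(a),P(c),col,1)
B=lambda a,c,z:p+ex*a*.018+ey*c*.03+np.array([0,0,z])
T=lambda a,c:np.array([.609,.044,.09])+ex*a*.03+ey*c*.001
for z in(-.0069,.0271):
  L(B(-1,-1,z),B(1,-1,z),(0,255,0));L(B(-1,-1,z),B(-1,1,z),(0,255,0));L(B(1,-1,z),B(1,1,z),(0,255,0))
for a in(-1,1): L(B(a,-1,-.0069),B(a,-1,.0271),(0,255,0))
for u,v in((-37,-47),(37,47)):
  L(T(-1,u),T(1,u),(0,255,255));L(T(-1,v),T(1,v),(0,255,255));L(T(-1,u),T(-1,v),(0,255,255));L(T(1,u),T(1,v),(0,255,255))
cv2.imwrite('pics/s9o.png',im)
"
```

```text
(no output)
```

View pics/s9o.png

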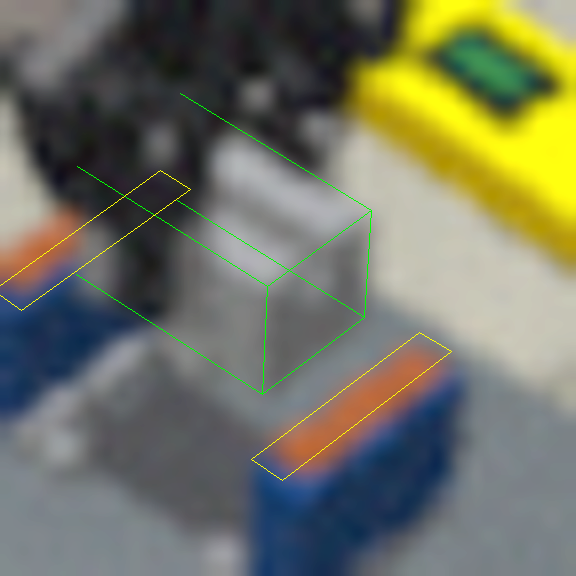

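```bash
python3 -c "
from h import *
for n,roi in(('top',(222,150,250,172)),('side',(260,155,285,178))):
    im=rd(f'pics/{n}0.png'); x0,y0,x1,y1=roi; sub=im[y0:y1,x0:x1].astype(int)
    m=((sub.max(2)<80)&(sub.max(2)-sub.min(2)<12)).astype(np.uint8)*255
    print(n); 
    for r in m: print(''.join('#' if v else '.' for v in r))
    nc,lab,st,ce=cv2.connectedComponentsWithStats(m); i=1+np.argmax(st[1:,4]); c=ce[i]+[x0,y0]; print(c,st[i],ray(n,*c,.04))
    pts=np.argwhere(lab==i)[:,::-1].astype(np.float32); r=cv2.minAreaRect(pts); q=np.array(r[0])+[x0,y0]; print(r,ray(n,*q,.04))
# tower tops full (orange+blue-top) predicted with thickness 18
"
```

```text
top
............................
............................
............................
............................
#..#........................
...#..................#.....
...####################.....
...####################..#..
...####################..#..
....###################.....
....####.#######.######.....
....####################....
....###########.###.####....
....####################....
....####################....
....###################.....
..#.###.##############......
.......##########...........
............................
............................
............................
............................
[234.8879 161.1121] [  3   4  21  14 223] [0.6101 0.0447 0.04  ]
((13.0, 10.5), (13.0, 20.0), 90.0) [0.6122 0.0444 0.04  ]
side
.........................
.........................
.........................
.........................
.........................
.........................
.........................
.........................
.........................
...........##............
..........#####..........
.........######..........
.......##########........
.......###########.......
.......############......
.......##########........
......###########........
.........########........
...........######........
............#####........
..............#..........
.........................
.........................
[272.069  169.3678] [ 6  9 13 12 87] [0.6067 0.0577 0.04  ]
((12.200000762939453, 14.100000381469727), (11.180339813232422, 8.944271087646484), 26.56505012512207) [0.6081 0.0585 0.04  ]
```

Fused pocket estimate: (0.6095,0.0447). The block's outline in the side view matches its predicted place. Lowering between the towers.

play_rows(
  commands="0.05 0.1 1.2 0.1; 0.1 0.15 2.4 0.1; 0.1 0.15 3.6 0.1; 0.1 0.15 4.5 0.1; 0.1 0.15 4.5 0.1",
)

```text
t: 14.15
tcp_pos: [0.6074, 0.0441, 0.0576]
tcp_rot: [-0.001, 0.684, 0.729, -0.014]
wrist_force: [-0.8, -0.5, -4.9]
gripper_width: 0.0352
```

```bash
python3 -c "
from h import *
b=shot('side','pics/s10.png'); x0,y0=252,140;k=14
im=cv2.cvtColor(cv2.resize(b[y0:y0+42,x0:x0+42],None,fx=k,fy=k,interpolation=cv2.INTER_CUBIC),cv2.COLOR_RGB2BGR)
cv2.imwrite('pics/s10o.png',cv2.convertScaleAbs(im,alpha=1.5))
goal(.6095,.0447,.047,3.6)
"
```

```text
t 14.20 tcp [0.6082 0.0442 0.0588] yawy 3.63 tilt [-0.0195 -0.0185 -0.9996] j [ 0.0809  0.5899  0.0712  1.0731 -0.0169  1.5883] F [ 0.1957  0.3956 -4.8415] w 0.0352
  -> shift cm [0.06 0.15 1.17] turn deg 0.03 (alt -179.97)
```

View pics/s10o.png

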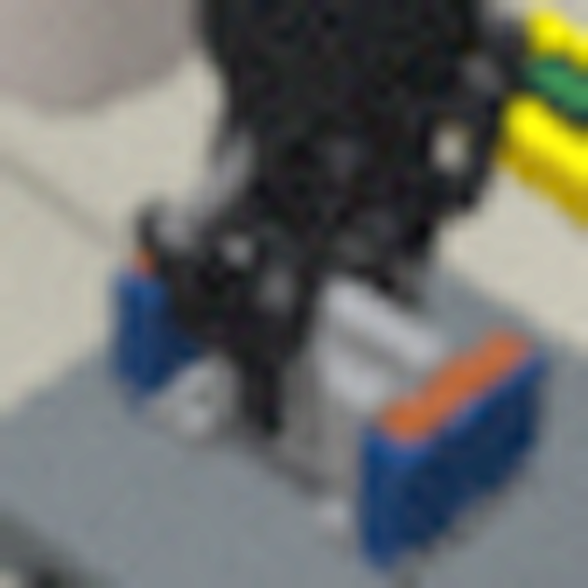

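play_rows(
  commands="0.05 0.1 0.3 0; 0.05 0.15 0.6 0; 0.05 0.15 0.8 0; 0.05 0.15 0.9 0; 0.05 0.15 0.9 0",
)

```text
t: 14.7
tcp_pos: [0.6094, 0.0446, 0.0497]
tcp_rot: [-0.001, 0.684, 0.729, -0.013]
wrist_force: [-0.5, -0.2, -4.6]
gripper_width: 0.0351
```

```bash
python3 -c "
from h import *
goal(.6095,.0447,.047,3.6)
"
```

```text
t 14.70 tcp [0.6094 0.0446 0.0497] yawy 3.63 tilt [-0.0197 -0.0185 -0.9996] j [ 0.0814  0.6012  0.0651  1.0558 -0.0168  1.5889] F [-0.5363 -0.1917 -4.6377] w 0.0351
  -> shift cm [0.01 0.01 0.27] turn deg 0.03 (alt -179.97)
```

play_rows(
  commands="0 0 0.2 0; 0 0 0.35 0; 0 0 0.4 0; 0 0 0.4 0",
)

```text
t: 15.1
tcp_pos: [0.6099, 0.0445, 0.0475]
tcp_rot: [-0.0, 0.684, 0.729, -0.013]
wrist_force: [-3.2, -1.0, 4.7]
gripper_width: 0.035
```

```bash
python3 -c "
from h import *
goal(.6095,.0447,.047,3.6)
"
```

```text
t 15.10 tcp [0.6099 0.0445 0.0475] yawy 3.63 tilt [-0.0178 -0.0183 -0.9997] j [ 0.0811  0.6028  0.0616  1.0488 -0.0168  1.5886] F [-3.2157 -0.9885  4.7423] w 0.0350
  -> shift cm [ 0.02 -0.03  0.05] turn deg 0.03 (alt -179.97)
```

Contact at TCP 47.5 mm, about what I expected. I'll ease the grip and nudge down so the block settles flat, then open.

play_rows(
  commands="0 0 0.15 0; 0 0 0.2 0; 0 0 0.2 0",
  grip_force=20,
)

```text
t: 15.4
tcp_pos: [0.6099, 0.0445, 0.0475]
tcp_rot: [0.0, 0.684, 0.729, -0.012]
wrist_force: [-5.3, -0.6, 8.4]
gripper_width: 0.0351
```

play_rows(
  commands="0 0 0 0; 0 0 0 0; 0 0 0 0; 0 0 0 0; 0 0 0 0",
  fingers=0,
)

```text
t: 15.9
tcp_pos: [0.6099, 0.0445, 0.0472]
tcp_rot: [-0.0, 0.684, 0.729, -0.012]
wrist_force: [-0.7, -0.4, 0.4]
gripper_width: 0.0852
```

```bash
python3 -c "
from h import *
goal(.6095,.0447,.15,3.6)
"
```

```text
t 15.90 tcp [0.6099 0.0445 0.0472] yawy 3.64 tilt [-0.0169 -0.018  -0.9997] j [ 0.0811  0.6024  0.06    1.0468 -0.0165  1.5883] F [-0.6528 -0.4038  0.4152] w 0.0852
  -> shift cm [ -0.15  -0.22 -10.28] turn deg 0.04 (alt -179.96)
```

play_rows(
  commands="-0.05 -0.1 -2 0; -0.1 -0.15 -5 0; -0.15 -0.2 -8 0; -0.15 -0.2 -11 0; -0.15 -0.2 -12 0",
)

```text
t: 16.4
tcp_pos: [0.612, 0.0452, 0.1709]
tcp_rot: [0.002, 0.684, 0.729, -0.01]
wrist_force: [0.3, 0.5, 1.0]
gripper_width: 0.0854
```

play_rows(
  commands="-4 0 0 -8.5; -8 0 0 -17; -12.5 0 0 -25.5; -17 0 0 -34; -21 0 0 -42",
)

```text
t: 16.9
tcp_pos: [0.6249, -0.1663, 0.1732]
tcp_rot: [-0.002, 0.375, 0.927, -0.01]
wrist_force: [0.6, -0.1, -0.7]
gripper_width: 0.0858
```

```bash
python3 -c "
from h import *
goal(.618,-.106,.13,93.6)
b=shot('side','pics/s11.png'); x0,y0=252,140;k=14
im=cv2.cvtColor(cv2.resize(b[y0:y0+42,x0:x0+42],None,fx=k,fy=k,interpolation=cv2.INTER_CUBIC),cv2.COLOR_RGB2BGR)
cv2.imwrite('pics/s11o.png',cv2.convertScaleAbs(im,alpha=1.5))
b=shot('top','pics/t11.png'); x0,y0=210,140;k=14
im=cv2.cvtColor(cv2.resize(b[y0:y0+42,x0:x0+52],None,fx=k,fy=k,interpolation=cv2.INTER_CUBIC),cv2.COLOR_RGB2BGR)
cv2.imwrite('pics/t11o.png',cv2.convertScaleAbs(im,alpha=1.5))
"
```

```text
t 16.90 tcp [ 0.6249 -0.1663  0.1732] yawy 45.96 tilt [-0.0121 -0.0173 -0.9998] j [-0.2508  0.5696  0.3482  1.3569 -0.0198  0.5179] F [ 0.6452 -0.1363 -0.7487] w 0.0858
  -> shift cm [4.7  3.94 4.22] turn deg -47.64 (alt 132.36)
```

View pics/s11o.png

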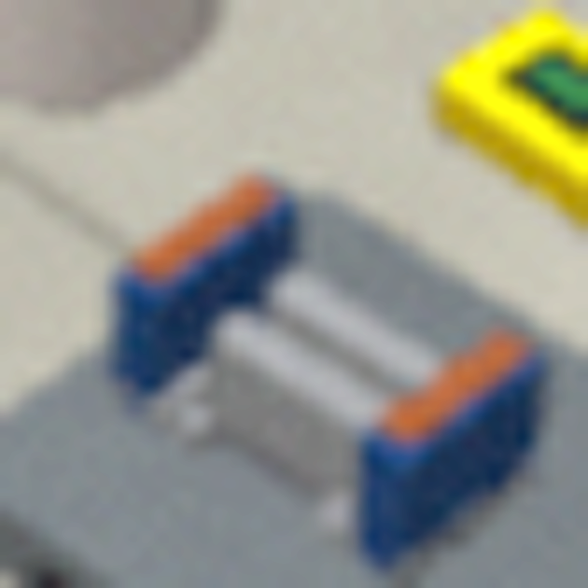

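View pics/t11o.png

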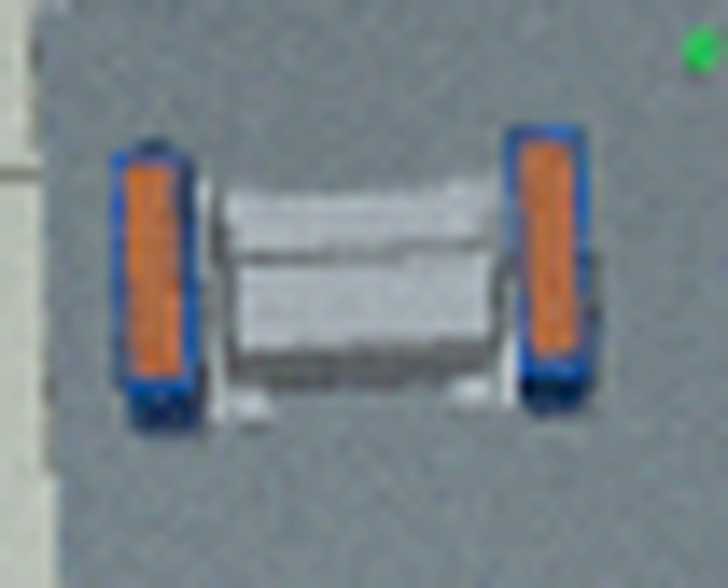

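The block is seated level between the lips, with even gaps to both towers (top crop (365,270)). Next is the knob, at about (0.619,-0.1052).

play_rows(
  commands="1.5 1 1 -8.5; 3 2 1.5 -17; 4 3 2 -25.5; 4.7 4 2.5 -34; 4.7 4 3 -42",
)

```text
t: 17.5
tcp_pos: [0.6186, -0.1063, 0.1404]
tcp_rot: [-0.007, 0.019, 1.0, -0.009]
wrist_force: [-0.2, 0.2, 0.3]
gripper_width: 0.0856
```

```bash
python3 -c "
from h import *
goal(.619,-.1052,.10,93.6)
"
```

```text
t 17.50 tcp [ 0.6186 -0.1063  0.1404] yawy 87.80 tilt [-0.0136 -0.0178 -0.9997] j [-0.1606  0.5505  0.2294  1.2604 -0.0198 -0.1221] F [-0.1591  0.1677  0.3251] w 0.0856
  -> shift cm [-0.08  0.19  4.04] turn deg -5.80 (alt 174.20)
```

play_rows(
  commands="-0.05 0.2 1.5 -5.8; -0.05 0.2 3 -5.8; -0.05 0.2 4 -5.8; -0.05 0.2 4 -5.8",
)

```text
t: 17.9
tcp_pos: [0.6169, -0.1042, 0.0978]
tcp_rot: [-0.009, -0.031, 0.999, -0.008]
wrist_force: [-1.5, 0.4, 0.4]
gripper_width: 0.0857
```

```bash
python3 -c "
from h import *
b=shot('side','pics/s12.png'); x0,y0=275,160;k=12
im=cv2.cvtColor(cv2.resize(b[y0:y0+50,x0:x0+60],None,fx=k,fy=k,interpolation=cv2.INTER_CUBIC),cv2.COLOR_RGB2BGR)
cv2.imwrite('pics/s12o.png',cv2.convertScaleAbs(im,alpha=1.5))
goal(.619,-.1052,.053,93.6)
"
```

```text
t 17.95 tcp [ 0.6178 -0.1046  0.0991] yawy 93.59 tilt [-0.0162 -0.0173 -0.9997] j [-0.1582  0.5795  0.1671  1.1717 -0.0196 -0.2206] F [1.0017 0.2169 0.8529] w 0.0855
  -> shift cm [-0.2   0.    4.61] turn deg -0.01 (alt 179.99)
```

View pics/s12o.png

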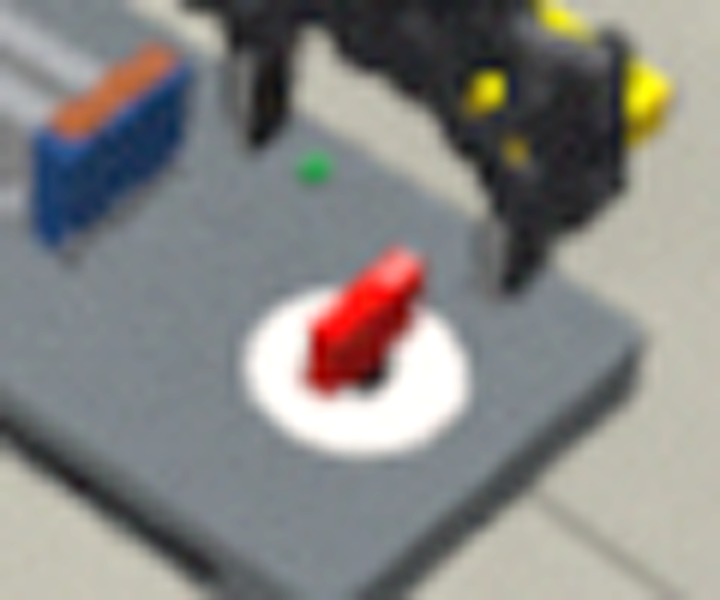

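The fingers straddle the knob bar (crop (365,320)). Descending, then closing gently.

play_rows(
  commands="-0.1 0 1.5 0; -0.15 0 3 0; -0.15 0 4.4 0; -0.15 0 4.5 0; -0.15 0 4.5 0",
)

```text
t: 18.45
tcp_pos: [0.6185, -0.1053, 0.0541]
tcp_rot: [-0.009, -0.031, 0.999, -0.008]
wrist_force: [0.7, -0.3, -0.0]
gripper_width: 0.0854
```

```bash
python3 -c "
from h import *
goal(.619,-.1052,.053,93.6)
"
```

```text
t 18.45 tcp [ 0.6185 -0.1053  0.0541] yawy 93.58 tilt [-0.0167 -0.0173 -0.9997] j [-0.1591  0.6206  0.1134  1.0773 -0.0197 -0.2214] F [ 0.6867 -0.346  -0.0464] w 0.0854
  -> shift cm [-0.06  0.01  0.11] turn deg -0.02 (alt 179.98)
```

play_rows(
  commands="-0.05 0 0 0; -0.05 0 0 0; -0.05 0 0 0; -0.05 0 0 0; -0.05 0 0 0",
  fingers=1,
  grip_force=40,
)

```text
t: 18.95
tcp_pos: [0.6191, -0.1042, 0.0544]
tcp_rot: [-0.008, -0.031, 0.999, -0.007]
wrist_force: [-2.3, 18.3, 6.3]
gripper_width: 0.0124
```

play_rows(
  commands="0 0 0 0; 0 0 0 0; 0 0 0 0",
)

```text
t: 19.25
tcp_pos: [0.619, -0.1035, 0.0545]
tcp_rot: [-0.008, -0.032, 0.999, -0.006]
wrist_force: [-0.2, 2.3, 1.6]
gripper_width: 0.0112
```

```bash
python3 -c "
from h import *
goal(.619,-.1052,.053,93.6); print(ctrl.get_state()['torque'])
"
```

```text
t 19.25 tcp [ 0.619  -0.1035  0.0545] yawy 93.62 tilt [-0.0163 -0.0133 -0.9998] j [-0.1582  0.6209  0.1151  1.079  -0.0157 -0.2212] F [-0.1661  2.338   1.621 ] w 0.0112
  -> shift cm [ 0.01 -0.16  0.15] turn deg 0.02 (alt -179.98)
[0.7991 0.1842 0.055 ]
```

play_rows(
  commands="0 0 0 8; 0 0 0 16; 0 0 0 24; 0 0 0 32; 0 0 0 40",
)

```text
t: 19.75
tcp_pos: [0.6187, -0.1043, 0.0545]
tcp_rot: [-0.006, 0.315, 0.949, -0.01]
wrist_force: [-1.8, -0.7, 1.4]
gripper_width: 0.0114
```

```bash
python3 -c "
from h import *
goal(.619,-.1035,.0545,33.4); print(ctrl.get_state()['torque'])
"
```

```text
t 19.75 tcp [ 0.6187 -0.1043  0.0545] yawy 53.27 tilt [-0.0169 -0.0144 -0.9998] j [-0.1588  0.6208  0.115   1.0794 -0.0169  0.4824] F [-1.7741 -0.7085  1.3922] w 0.0114
  -> shift cm [0.02 0.08 0.  ] turn deg 19.87 (alt -160.13)
[0.2277 0.3182 0.0668]
```

play_rows(
  commands="0 0 0 7; 0 0 0 14; 0 0 0 19; 0 0 0 22; 0 0 0 22",
)

```text
t: 20.25
tcp_pos: [0.6183, -0.1047, 0.0546]
tcp_rot: [-0.004, 0.49, 0.872, -0.011]
wrist_force: [-2.2, -0.9, 2.0]
gripper_width: 0.0113
```

```bash
python3 -c "
from h import *
goal(.619,-.1035,.0545,33.4); print(ctrl.get_state()['torque'])
b=shot('side','pics/s13.png'); x0,y0=275,160;k=12
im=cv2.cvtColor(cv2.resize(b[y0:y0+50,x0:x0+60],None,fx=k,fy=k,interpolation=cv2.INTER_CUBIC),cv2.COLOR_RGB2BGR)
cv2.imwrite('pics/s13o.png',cv2.convertScaleAbs(im,alpha=1.5))
"
```

```text
t 20.25 tcp [ 0.6183 -0.1047  0.0546] yawy 31.34 tilt [-0.0176 -0.0151 -0.9997] j [-0.1592  0.6206  0.1148  1.08   -0.0177  0.8647] F [-2.2009 -0.8631  1.9585] w 0.0113
  -> shift cm [0.06 0.12 0.  ] turn deg -2.06 (alt 177.94)
[0.3517 0.3205 0.6851]
```

View pics/s13o.png

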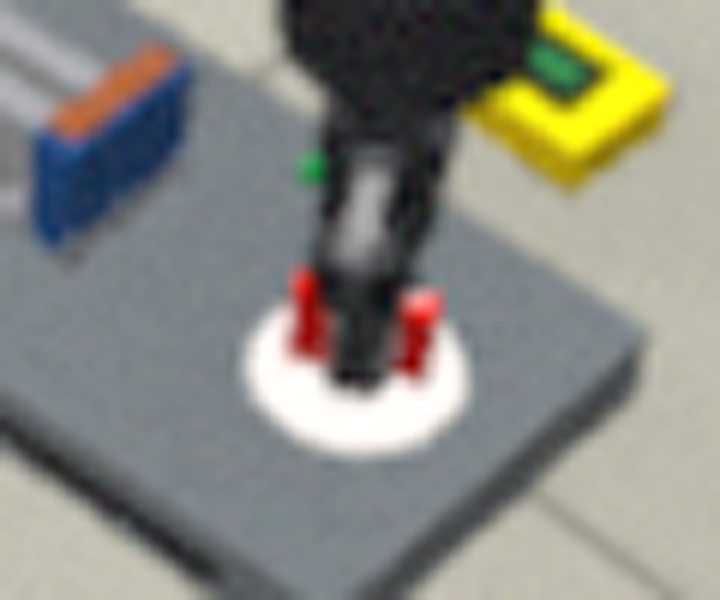

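The wrist turned 62° and the torque rose to 0.69 N·m, well above the spring's 0.13, so the knob is at its stop. Holding there.

play_rows(
  commands="0 0 0 0; 0 0 0 0; 0 0 0 0; 0 0 0 0; 0 0 0 0",
)

```text
t: 20.8
tcp_pos: [0.6183, -0.1047, 0.0546]
tcp_rot: [-0.004, 0.489, 0.872, -0.011]
wrist_force: [-1.8, -0.4, 1.8]
gripper_width: 0.0112
```

play_rows(
  commands="0 0 0 0; 0 0 0 0; 0 0 0 0; 0 0 0 0; 0 0 0 0",
)

```text
t: 21.3
tcp_pos: [0.6183, -0.1048, 0.0546]
tcp_rot: [-0.004, 0.489, 0.872, -0.011]
wrist_force: [-1.0, -0.2, 1.8]
gripper_width: 0.011
```

```bash
python3 -c "
from h import *
goal(.619,-.1035,.0545,33.4); print(ctrl.get_state()['torque'])
"
```

```text
t 21.30 tcp [ 0.6183 -0.1048  0.0546] yawy 31.39 tilt [-0.0177 -0.0153 -0.9997] j [-0.1592  0.6206  0.1148  1.08   -0.0179  0.8639] F [-1.0175 -0.2047  1.7979] w 0.0110
  -> shift cm [0.07 0.13 0.  ] turn deg -2.01 (alt 177.99)
[0.462  0.2414 0.6544]
```

play_rows(
  commands="0 0 0 0; 0 0 0 0; 0 0 0 0; 0 0 0 0; 0 0 0 0",
  fingers=0,
)

```text
t: 21.8
tcp_pos: [0.6184, -0.1051, 0.0546]
tcp_rot: [-0.004, 0.49, 0.872, -0.011]
wrist_force: [0.1, -0.2, 0.5]
gripper_width: 0.0824
```

play_rows(
  commands="0 0 -2 0; 0 0 -5 0; 0 0 -8 0; 0 0 -11 0; 0 0 -12 0",
)

```text
t: 22.3
tcp_pos: [0.6225, -0.1036, 0.1786]
tcp_rot: [-0.001, 0.49, 0.872, -0.01]
wrist_force: [0.1, -0.2, 0.2]
gripper_width: 0.0855
```

```bash
python3 -c "
from h import *
goal(.45,-.2,.2)
"
```

```text
t 22.30 tcp [ 0.6225 -0.1036  0.1786] yawy 31.33 tilt [-0.0108 -0.017  -0.9998] j [-0.1561  0.5347  0.304   1.348  -0.0185  0.8678] F [ 0.1133 -0.204   0.2236] w 0.0855
  -> shift cm [  0.72 -19.78  -1.79] turn deg 0.00 (alt -180.00)
```

play_rows(
  commands="0 -4 -0.5 0; 0.2 -8 -1 0; 0.4 -12 -1.5 0; 0.6 -16 -1.8 0; 0.7 -19.8 -1.8 0",
)

```text
t: 22.8
tcp_pos: [0.4481, -0.2009, 0.1996]
tcp_rot: [-0.001, 0.49, 0.872, -0.01]
wrist_force: [0.7, -0.6, 0.5]
gripper_width: 0.0854
```

```bash
python3 -c "
from h import *
b=shot('side','pics/s14.png'); 
cv2.imwrite('pics/s14c.png',cv2.resize(crop(b,200,110,360,230,1),None,fx=5,fy=5,interpolation=cv2.INTER_CUBIC))
b=shot('top','pics/t14.png')
cv2.imwrite('pics/t14c.png',cv2.resize(crop(b,205,130,325,210,1),None,fx=6,fy=6,interpolation=cv2.INTER_CUBIC))
im=rd('pics/t14.png').astype(int); 
# block top mask
x0,y0,x1,y1=222,148,250,172; s=im[y0:y1,x0:x1]; m=((s.min(2)>100)&(s.max(2)-s.min(2)<30)).astype(np.uint8)
nc,l,st,ce=cv2.connectedComponentsWithStats(m); i=1+np.argmax(st[1:,4]); c=ce[i]+[x0,y0]; print(st[i],ray('top',*c,.074))
goal(.45,-.2,.2)
"
```

```text
[ 5 10 18  7 99] [0.6033 0.0414 0.074 ]
t 22.90 tcp [ 0.4457 -0.2016  0.1995] yawy 31.07 tilt [-0.0142 -0.0168 -0.9998] j [-0.4118  0.2407 -0.0792  1.2572 -0.0211  0.6167] F [-0.1325 -0.3497  0.2366] w 0.0851
  -> shift cm [-0.08  0.45 -0.06] turn deg 0.00 (alt -180.00)
```

View pics/s14c.png

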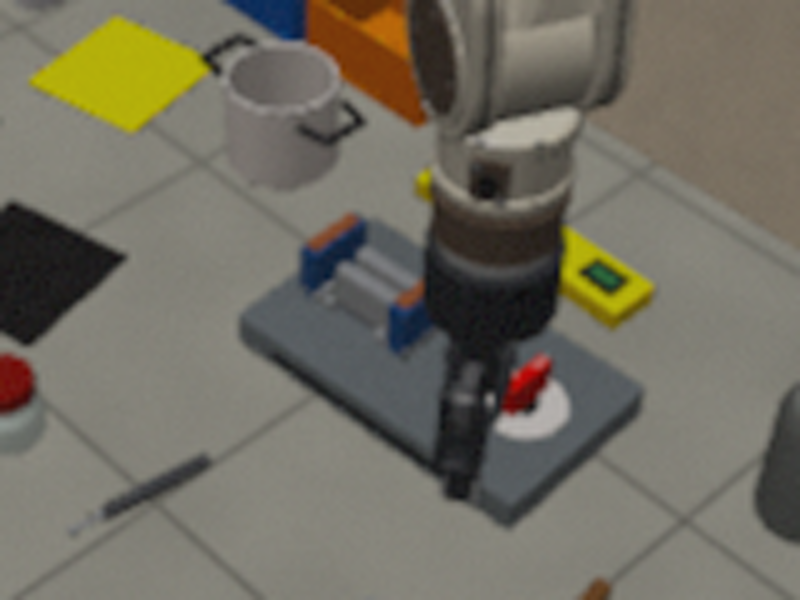

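View pics/t14c.png

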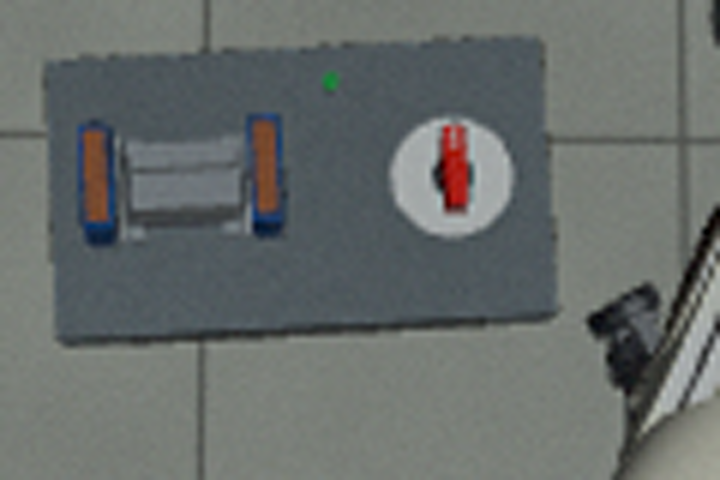

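View pics/t14.png

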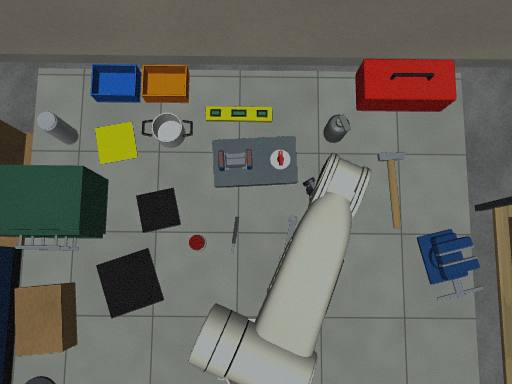

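Block in the pocket, knob sprung back to rest (top crop (455,170)), nothing else displaced and the gripper clear. Handing in.

```bash
python3 -c "
from workcell import ctrl
print(ctrl.finish_job())"
```

```text
the job is handed in; nothing more can be done
None
```

The job is done and handed in at about 23 s of the 70 s allowed.

- **Block:** I lifted it from the rack by its ends and set it down on the smaller black mat. I then took it again by its long sides, lowered it into the pocket and let go.
- **Knob:** I twisted it clockwise until the wrist torque rose to about 0.69 N·m, at about 62° of wrist turn, so it was at its stop. I held it there about 1.1 s, released it and moved the arm clear.

**Last checks**
- **Seating:** The block touched the pocket floor at a TCP height of 47.5 mm, where 46.9 mm was expected. In both views it lies level between the lips, with even gaps to the towers.
- **Knob:** It is back along the machine's x.
- **Other things:** Those in view look undisturbed in the last pictures; the arm hides the empty rack and part of the wrench in the top view.
- **Forces:** The highest wrist force I read was about 20 N, while closing on the knob.

**Disagreements**
- The pocket estimates from the different masks spread by 2–3 mm. The side-view pocket mask was partly hidden and clearly off, so I ignored it.
- The final block-top mask caught only the near half of the top, so its centre (0.603, 0.041) is not a position check. I relied on the pictures and the contact height instead.
- The tool had drifted up to about 1.5° off vertical over the moves. I saw no effect on the result.

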